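Pack the mineral sample box

ROBOT

A 6-joint arm with a two-finger parallel gripper is mounted at the origin on the work surface. World frame = base frame: x ahead of the robot, y to its left, z up, the work surface at z = 0. Lengths are in m, angles in rad, forces in N, time in s.
With the tool pointing down it reaches from about 0.375 to 0.925 m from the base axis. Payload 5.7 kg.
Tool frame: the origin (TCP) lies midway between the tips of the shut fingers; the grasp point (between the pads) lies 19 mm behind it (tcp_to_grasp is the distance from the TCP to the grasp point, in m); y points along the fingers, x is the direction in which the jaws open and shut, and the axes are right-handed (so a half turn about y gives the same grasp; the last joint's range is limited). The gripper opens to 88 mm and grips with 3 to 60 N. Pads are 20 mm wide; open, the fingers measure 115 mm over their backs; the gripper's body (75 mm by 178 mm) begins 61 mm behind the grasp point.
Start: joints at [1.206, 0.359, 1.51, -0, 1.272, -0.115], TCP at [0.148, 0.581, 0.191] pointing down, gripper open.
Joint ranges: [-2.97, 2.97], [-1.01, 2.36], [0.21, 2.38], [-0.96, 4.11], [0.2, 2.71], [-2.98, 2.98]. Speed limits (rad/s): [2.39, 2.39, 3.14, 3.14, 3.14, 3.14].

INTERFACE

Orientations are given as a unit quaternion [x, y, z, w].
In Python, from station import move_to, line_to, set_joints, set_gripper, hold, ik, sense, get_image, IKError, job_done, tcp_to_grasp gives the robot as it stands. The module is installed in compiled form; this text tells all that it offers. Calls block until the motion is done:
- move_to(position, orientation): joint-space move of the TCP to a pose.
- line_to(position, rot=None, vel=0.15, f_stop=None): straight line of the TCP; rot=None keeps the orientation; vel is the mean speed in m/s. With f_stop (N) it stops when the force on the tool has changed by that much, and returns True; else False.
- set_joints(angles): joint-space move.
- set_gripper(opening): finger opening in m; the grip force is fixed at half the most; returns when the fingers have stopped.
- hold(seconds).
- ik(position, orientation): joint angles nearest the present ones, or None.
- sense(): the state.
- get_image(name): name is "side" or "top"; returns a dict with "image" (420x560x3 uint8, red, green, blue), "vfov" (degrees; the focal length in pixels is half the picture's height over the tangent of half this angle, whatever the lens; pixels are square), "cx", "cy" (the principal point, pixels), "dist_coeffs" ([k1, k2, p1, p2, k3] as OpenCV has them; the pictures are not rectified), "cam_to_world" (4x4, takes a point from camera to world coordinates). Camera axes: x right, y up, looking along -z (the intrinsics and any distortion apply to the point x, -y, -z); pixel columns grow to the right and rows downward; lengths in m; the calibration is good to about 2 mm. A picture is of the moment at which its call begins. There is no depth.
A pose or a line that the arm cannot do raises IKError and nothing moves.
- job_done(): hands the job in, once; it reports no verdict.
The state is a dict: "time": time; "joints": joint angles; "joint_vel": joint speeds; "joint_efforts": joint torques, N m; "eef_pos": TCP position; "ee_rot": TCP orientation; "contact_force": force on the tool from outside, world axes, zero at the start; "moment": the same for the moment, N m; "gripper_width": finger opening in m.
Only numpy, scipy, OpenCV 4.12 (cv2) and the standard library are available. Lean on these libraries where they do the work, as an engineer would, in place of code of your own. Each camera call takes 0.05 s, during which the arm holds its last target. There are 200 camera calls.

TASK

Pack the sample box for the next visitors: tip all four stones out of the blue pan into the big bay of the box, then stand the empty pan upright again in the middle of its round green mat. After that, lay the blue-handled brush flat in the blue-lined slot and the orange-handled scraper flat in the orange-lined slot, right side up and along the slot, either way round. Leave the bottle, the drink can and the large white stone where they are, and let go of everything at the end.

Things in the scene. Friction and masses are not known exactly. Their poses are not given: they have to be found in the camera images.
- pan: Blue flared round pan (foot dia 104, rim dia 176, rim height 68, wall 4 mm) with a fixed bridge handle over its open mouth. Origin: centre of underside, z up. The bridge runs along y: two steel rods from the rim (y = +-84 mm) to a wooden grip bar 140 long (y), 20 thick (x), 26 high, centred 130 mm above the underside. About 0.28 kg, stones 0.2 kg.
- pan_grip (a point): Centre of the pan's wooden grip bar; axes as the pan's (bar along y, pinch it along x).
- pan_mat: Round green mat, diameter 150 mm, 4 mm thick, fixed; origin at the centre of its underside. The pan starts on it.
- sample_box: Fixed open cardboard box, white, brown inside: outside 220 mm (x) by 350 mm (y), walls 5 mm thick and 45 mm high, floor 6 mm thick. Origin: centre of the underside. Across y, from +y to -y: the big bay, then the blue-lined slot, then the orange-lined slot. The wall between bay and slots is 45 mm high, the one between the slots 30 mm.
- bay (a point): Centre of the floor of the big bay (inside 210 mm along x, 175 mm along y), axes as the box's.
- blue_slot (a point): Centre of the floor of the blue-lined slot (inside 210 mm along x, 77 mm along y), axes as the box's.
- orange_slot (a point): Centre of the floor of the orange-lined slot (inside 210 mm along x, 77 mm along y), axes as the box's.
- brush: Flat brush lying flat, 160 mm long along its x (from x = -78 to +83 mm). Blue handle from x = -78 to +18 mm, 20 mm wide and 20 mm high; then a steel ferrule 34 mm wide and pale bristles 36 mm wide, 14 mm high. Origin on the underside, near the balance point; z up.
- scraper: Scraper lying flat, 160 mm long along its x (from x = -78 to +83 mm). Orange handle from x = -78 to +18 mm, 20 mm wide and 20 mm high; then a steel neck and a steel blade 46 mm wide, 4 mm thick. Origin on the underside, near the balance point; z up.
- tool_mat: Fixed grey mat, 230 mm (x) by 210 mm (y), 3 mm thick, on which brush and scraper start; origin at the centre of its underside.
- bottle: Bystander: white bottle with green cap, diameter 64 mm, 170 mm tall; origin at the centre of its underside.
- drink_can: Bystander: blue drink can, diameter 64 mm, 115 mm tall; origin at the centre of its underside.
- show_stone: Bystander: large white stone, about 110 x 84 x 70 mm; origin at its centre.
- stone0: Faceted chalk white stone, about 36 mm across and 33 mm high; starts in the pan; origin at its centre.
- stone1: Faceted sandy tan stone, about 36 mm across and 33 mm high; starts in the pan; origin at its centre.
- stone2: Faceted light grey stone, about 36 mm across and 33 mm high; starts in the pan; origin at its centre.
- stone3: Faceted brown stone, about 36 mm across and 33 mm high; starts in the pan; origin at its centre.
Mind the look-alikes: they are no part of the job. What is shaped like the brush but yellow is not meant.

How it is judged:
On the way, in this order (a step that is already met when the one before it is completed fails the run):
1. the pan is tipped over near the big bay (angle between pan's own z axis and vertical above 0.9 rad and horizontal distance between pan and bay below 0.35 m).
2. all four stones lie in the big bay (x of stone0 in the frame of bay between -0.105 and 0.105 m and y of stone0 in the frame of bay between -0.0875 and 0.0875 m and z of stone0 in the frame of bay between 0 and 0.07 m and x of stone1 in the frame of bay between -0.105 and 0.105 m and y of stone1 in the frame of bay between -0.0875 and 0.0875 m and z of stone1 in the frame of bay between 0 and 0.07 m and x of stone2 in the frame of bay between -0.105 and 0.105 m and y of stone2 in the frame of bay between -0.0875 and 0.0875 m and z of stone2 in the frame of bay between 0 and 0.07 m and x of stone3 in the frame of bay between -0.105 and 0.105 m and y of stone3 in the frame of bay between -0.0875 and 0.0875 m and z of stone3 in the frame of bay between 0 and 0.07 m), for 0.1 s.
3. the pan stands upright on its green mat, let go (angle between pan's own z axis and vertical below 0.12 rad and horizontal distance between pan and pan_mat below 0.04 m and height (world z) of pan between -0.002 and 0.01 m and contact force between the fingers and pan below 0.2 N), for 0.2 s.
4. brush and scraper lie flat in the slots of their colours (x of brush in the frame of blue_slot between -0.04 and 0.04 m and y of brush in the frame of blue_slot between -0.032 and 0.032 m and z of brush in the frame of blue_slot between -0.004 and 0.008 m and angle between each of brush, scraper's own z axis and vertical below 0.12 rad and angle between the x axis of brush and the x axis of blue_slot, either way round below 0.3 rad and x of scraper in the frame of orange_slot between -0.04 and 0.04 m and y of scraper in the frame of orange_slot between -0.032 and 0.032 m and z of scraper in the frame of orange_slot between -0.004 and 0.008 m and angle between the x axis of scraper and the x axis of orange_slot, either way round below 0.3 rad), for 0.2 s.
At the end, for the whole second after the job is handed in: All four stones in the big bay; pan upright (0.12 rad) on the green mat, centres within 40 mm; brush in the blue slot, scraper in the orange: level (0.12 rad), along the slot (0.3 rad), origin within 40 mm along, 32 mm across and 8 mm of the floor; all at rest (all of step 2 and all of step 4 and angle between pan's own z axis and vertical below 0.12 rad and horizontal distance between pan and pan_mat below 0.04 m and height (world z) of pan between -0.002 and 0.01 m and linear speed of each of stone0, stone1, stone2, stone3, pan, brush, scraper below 0.02 m/s); the robot touches nothing.
It fails at once if the bottle is pushed more than 30 mm or tipped (distance of bottle from where it was at the start of the episode above 0.03 m or angle between bottle's own z axis and vertical above 0.4 rad).
It fails at once if the drink can is pushed more than 30 mm or tipped (distance of drink_can from where it was at the start of the episode above 0.03 m or angle between drink_can's own z axis and vertical above 0.4 rad).
It fails at once if the large white stone is pushed more than 30 mm or tipped (distance of show_stone from where it was at the start of the episode above 0.03 m or angle between show_stone's own z axis and vertical above 0.4 rad).
It also fails if it takes over 72 s, if anything falls off the work surface, if the arm or the gripper's body presses on something with over 40 N, if the wrist force passes 120 N, or if a joint passes its speed limit or range.

## Working session

There is one attempt and no reset: what is moved stays moved. The work goes in short steps, each a Python script; the robot and the scene stay as the last script left them, time stands still between calls to the robot, and variables do not carry over. Pictures are saved under pics/ and viewed, about 8 in all and at most 12, crops included, and the job is handed in when it is done.

```bash
mkdir -p pics
cat > h.py <<'E'
import numpy as np, cv2
from station import *
def K(d):
    h=d["image"].shape[0]; f=h/2/np.tan(np.radians(d["vfov"])/2)
    return np.array([[f,0,d["cx"]],[0,f,d["cy"]],[0,0,1.]]), np.array(d["dist_coeffs"],float)
F=np.diag([1.,-1,-1])
def p2w(d,uv,z):
    k,dc=K(d); T=np.array(d["cam_to_world"])
    u=cv2.undistortPoints(np.array(uv,float).reshape(-1,1,2),k,dc).reshape(-1,2)
    r=np.c_[u,np.ones(len(u))]@F@T[:3,:3].T; o=T[:3,3]
    return o+r*((np.broadcast_to(z,len(u))-o[2])/r[:,2])[:,None]
def w2p(d,P):
    k,dc=K(d); T=np.array(d["cam_to_world"]); P=np.array(P,float).reshape(-1,3)
    c=(P-T[:3,3])@T[:3,:3]@F
    return cv2.projectPoints(c,np.zeros(3),np.zeros(3),k,dc)[0].reshape(-1,2)
def save(d,n,crop=None,s=1):
    im=d["image"][:,:,::-1]
    if crop: im=im[crop[1]:crop[3],crop[0]:crop[2]]
    cv2.imwrite("pics/"+n,cv2.resize(im,None,fx=s,fy=s,interpolation=cv2.INTER_CUBIC))
E
python3 - <<'E'
from h import *
import pickle
for n in("top","side"):
    d=get_image(n); pickle.dump(d,open(n+".pkl","wb")); save(d,n+"0.png",s=1.4)
    print(n,d["vfov"],d["cx"],d["cy"],d["dist_coeffs"],np.round(d["cam_to_world"],3).tolist())
s=sense();print(s["eef_pos"],s["ee_rot"],s["time"],s["contact_force"],tcp_to_grasp)
E
```

```text
top 52.16862211074719 283.91383394084573 205.78195695585347 [-0.11503719  0.          0.          0.          0.        ] [[0.01, 0.981, -0.193, 0.341], [-1.0, 0.011, 0.006, 0.11], [0.008, 0.193, 0.981, 1.532], [0.0, 0.0, 0.0, 1.0]]
side 55.01202082732412 279.2684081116582 209.85355840528237 [-0.00063026  0.          0.          0.          0.        ] [[0.888, 0.292, -0.354, 0.187], [-0.459, 0.557, -0.692, -0.813], [-0.005, 0.778, 0.629, 0.901], [0.0, 0.0, 0.0, 1.0]]
[0.14806554 0.58075186 0.19037861] [ 0.55868371  0.43332158 -0.4343392  -0.55808098] 0.1 [-0.29527915  0.84343681  0.13782372] 0.0187
```

View pics/top0.png

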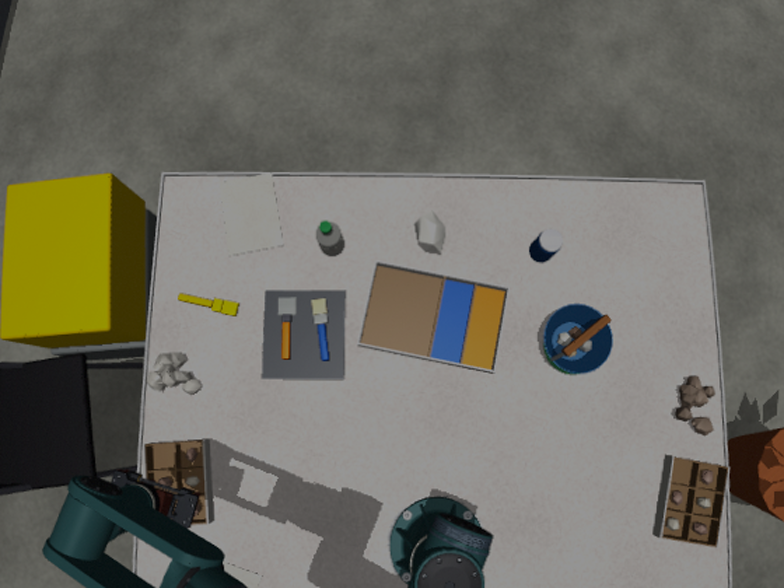

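View pics/side0.png

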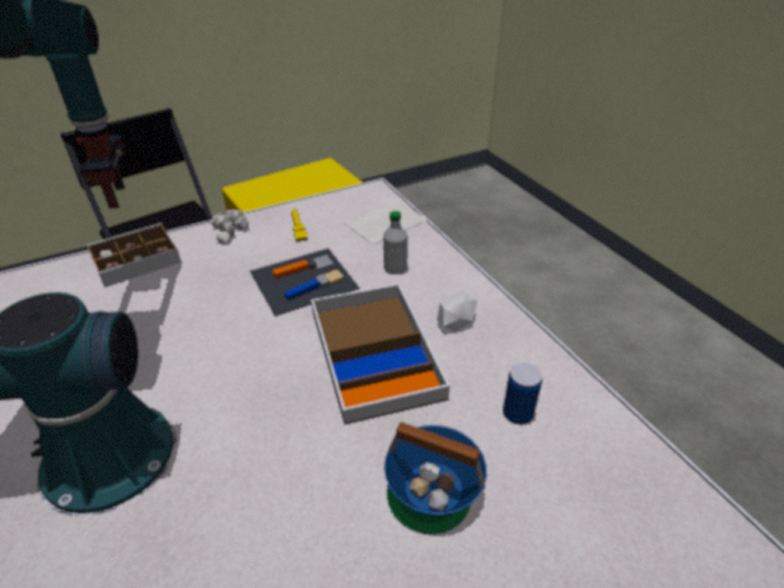

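Top picture (784×588 view): the pan is at (577,340), its bar running (553,358)–(610,320). The box corners are (377,263), (507,288), (493,373), (360,346). The tools on the grey mat are an orange scraper (287,327) and a blue brush (320,328). Possible mix-ups:
- yellow brush at (208,303): not meant
- white and brown stone piles at (173,373) and (693,405), and the small sample boxes at (180,480) and (693,500): not meant
- blue drink can at (545,245): a bystander

I choose the blue and orange tools on the mat and the 2-slot box. One crop to check.

Run:
```python
from h import *
import pickle
d=pickle.load(open("top.pkl","rb")); im=d["image"]
c=lambda x0,y0,w,h,s: cv2.resize(im[y0:y0+h,x0:x0+w,::-1],None,fx=s,fy=s,interpolation=cv2.INTER_CUBIC)
a=np.hstack([c(184,204,66,70,6),c(380,210,66,70,6)])
b=c(252,184,116,88,6)[:, :696]
cv2.imwrite("pics/crop1.png",a); 
hsv=cv2.cvtColor(im,cv2.COLOR_RGB2HSV).astype(int)
def blob(mask,box,z,n):
    m=np.zeros(mask.shape,bool); x0,y0,x1,y1=box; m[y0:y1,x0:x1]=mask[y0:y1,x0:x1]
    v,u=np.nonzero(m); P=p2w(d,np.c_[u,v],z)[:,:2]
    r=cv2.minAreaRect(P.astype(np.float32)*1000)
    ev,E=np.linalg.eigh(np.cov(P.T)); ax=E[:,1]; q=(P-P.mean(0))@ax
    print(n,len(u),"mean",P.mean(0).round(4),"rect c",np.round(r[0],0),"size",np.round(r[1],0),"yaw",np.degrees(np.arctan2(ax[1],ax[0])).round(1),"ext",q.min().round(3),q.max().round(3)); return P
H,S,V=hsv[...,0],hsv[...,1],hsv[...,2]
print(hsv[240,205],hsv[240,229],hsv[243,418],hsv[220,228],hsv[219,205],hsv[235,325],hsv[235,345])
blob((H<16)&(S>170)&(V>110),(190,205,215,262),.023,"scr handle")
blob((H>105)&(H<125)&(S>170)&(V>100),(215,205,245,262),.023,"brush handle")
blob((H<16)&(S>120)&(V>70),(385,215,440,262),.147,"bar")
blob((H>105)&(H<125)&(S>150)&(V>100),(300,190,345,262),.006,"blue slot")
blob((H>10)&(H<20)&(S>170)&(V>120),(325,200,365,266),.006,"orange slot")
```

```text
[ 19 187 151] [109 189 144] [ 13 119 107] [ 31  44 151] [ 70   6 131] [109 172 153] [ 20 191 151]
scr handle 30 mean [0.491  0.3816] rect c [502. 384.] size [89. 18.] yaw 176.5 ext -0.056 0.034
brush handle 113 mean [0.4997 0.2887] rect c [498. 288.] size [87. 16.] yaw -171.1 ext -0.042 0.045
bar 214 mean [ 0.5067 -0.344 ] rect c [ 507. -345.] size [ 18. 136.] yaw 128.4 ext -0.069 0.067
blue slot 1120 mean [ 0.5585 -0.0411] rect c [559. -41.] size [ 72. 204.] yaw 169.2 ext -0.102 0.102
orange slot 514 mean [ 0.594  -0.1333] rect c [ 571. -127.] size [ 73. 145.] yaw 178.5 ext -0.052 0.1
```

View pics/crop1.png

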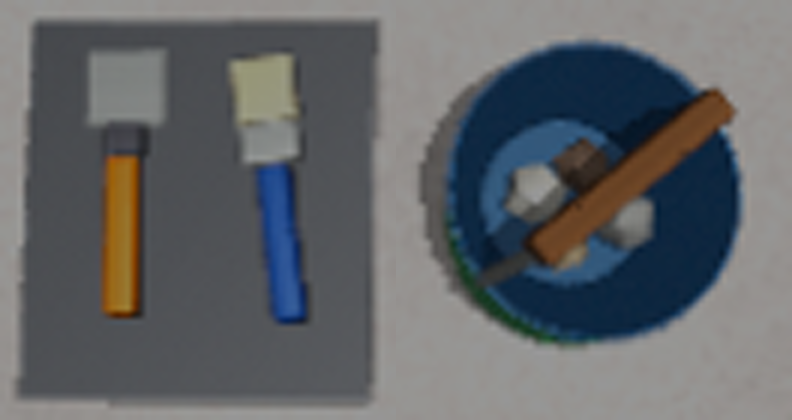

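```bash
cat >> h.py <<'E'
from scipy.spatial.transform import Rotation as Rn
def down(yaw):
    c,s=np.cos(yaw),np.sin(yaw)
    return Rn.from_matrix(np.array([[c,0,-s],[s,0,c],[0,-1,0]]))
# box (measured)
BY=np.radians(-10.8); BX=np.array([np.cos(BY),np.sin(BY)]); BYV=np.array([-BX[1],BX[0]])
BLUE=np.array([.559,-.041]); BAY=BLUE+.131*BYV; ORA=BLUE-.082*BYV
def pour(theta,G,yaw,sgn):
    """tool pose; yaw=jaw yaw; p = -X*? pan tilts toward p (radially inward)"""
    R=down(yaw); p=sgn*R.as_matrix()[:,0]
    w=np.cross([0,0,1],p); R2=Rn.from_rotvec(theta*w)*R
    return G+.0187*R2.as_matrix()[:,1], R2.as_quat(), p
def rimlow(theta,p):  # rim low point minus G
    zp=p*np.sin(theta)+np.array([0,0,np.cos(theta)]); xp=p*np.cos(theta)-np.array([0,0,np.sin(theta)])
    return -.062*zp+.088*xp
E
python3 - <<'E'
from h import *
import pickle
d=pickle.load(open("top.pkl","rb")); im=d["image"]
hsv=cv2.cvtColor(im,cv2.COLOR_RGB2HSV).astype(int);H,S,V=hsv[...,0],hsv[...,1],hsv[...,2]
m=np.zeros(H.shape,bool); m[205:262,190:215]=((H<24)&(S>140)&(V>70))[205:262,190:215]
v,u=np.nonzero(m);P=p2w(d,np.c_[u,v],.023)[:,:2];ev,E=np.linalg.eigh(np.cov(P.T));a=E[:,1]
print("scr",len(u),P.mean(0),np.degrees(np.arctan2(a[1],a[0])),cv2.minAreaRect(P.astype(np.float32)*1000))
C=p2w(d,np.array([[377,263],[507,288],[493,373],[360,346]])/1.4,.045)[:,:2]
cen=C.mean(0); e=C[0]-C[1]; print("box centre",cen,"pred",BAY-.0825*BYV,"yaw",np.degrees(np.arctan2(e[1],e[0]))-90, np.linalg.norm(e),np.linalg.norm(C[1]-C[2]))
print("can top",p2w(d,[[550/1.4,238/1.4]],.115),"stone",p2w(d,[[430/1.4,235/1.4]],.04),"bottle cap",p2w(d,[[326/1.4,228/1.4]],.17))
print("bay",BAY,"orange",ORA)
R=down(0); 
for y in (38.4,218.4,-141.6): print("grasp",y,ik([.507,-.345,.115],down(np.radians(y)).as_quat()),ik([.507,-.345,.29],down(np.radians(y)).as_quat()))
ra=np.arctan2(BAY[1],BAY[0])
for yw,sg in ((0,-1),(np.pi,1)):
  for dy in (-20,0,20):
    for th in (0,60,90,105,115):
      yaw=ra+yw+np.radians(dy); t=np.radians(th)
      p=sg*np.array([np.cos(yaw),np.sin(yaw),0]); tgt=np.r_[BAY,.14]-.035*p
      G=tgt-rimlow(t,p) if th>=60 else tgt-rimlow(np.radians(60),p)+[0,0,.05]
      x,q,_=pour(t,G,yaw,sg); j=ik(x,q); print(round(np.degrees(yaw)),th,G.round(3),None if j is None else np.round(j,2))
E
```

```text
scr 155 [0.49951649 0.38323798] -178.45585285496895 ((500.3344421386719, 383.5714416503906), (92.6728515625, 17.858173370361328), 2.407256841659546)
box centre [0.56055117 0.00756634] pred [0.56808799 0.00664093] yaw -10.462722686666382 0.33625295317965975 0.21820915500338467
can top [[ 0.74992597 -0.27472618  0.115     ]] stone [[0.77481956 0.01792506 0.04      ]] bottle cap [[0.75140608 0.27157674 0.17      ]]
bay [0.58354695 0.08767963] orange [ 0.54363473 -0.12154755]
grasp 38.4 [-7.10090463e-01  4.51711198e-01  1.56567219e+00 -4.44089210e-16
  1.12420927e+00 -1.38029690e+00] [-7.10090463e-01  3.09070315e-01  1.34009136e+00 -4.44089210e-16
  1.49243098e+00 -1.38029690e+00]
grasp 218.4 [-7.10090463e-01  4.51711198e-01  1.56567219e+00 -4.44089210e-16
  1.12420927e+00  1.76129576e+00] [-7.10090463e-01  3.09070315e-01  1.34009136e+00 -4.44089210e-16
  1.49243098e+00  1.76129576e+00]
grasp -141.6 [-7.10090463e-01  4.51711198e-01  1.56567219e+00 -4.44089210e-16
  1.12420927e+00  1.76129576e+00] [-7.10090463e-01  3.09070315e-01  1.34009136e+00 -4.44089210e-16
  1.49243098e+00  1.7612957
[... 680 characters left out ...]
  1.48  2.1   2.3 ]
169 0 [0.608 0.083 0.297] [ 0.02  0.32  1.36 -0.    1.47 -2.92]
169 60 [0.608 0.083 0.247] [ 0.28  0.23  2.28  4.03  0.54 -0.55]
169 90 [0.557 0.093 0.228] None
169 105 [0.537 0.097 0.209] None
169 115 [0.526 0.099 0.194] None
189 0 [0.609 0.091 0.297] None
189 60 [0.609 0.091 0.247] [-0.1   0.19  2.36  2.66  0.49  0.3 ]
189 90 [0.557 0.084 0.228] None
189 105 [0.536 0.081 0.209] None
189 115 [0.526 0.079 0.194] None
209 0 [0.606 0.1   0.297] [ 0.05  0.32  1.36 -0.    1.47  2.69]
209 60 [0.606 0.1   0.247] [-0.43  0.23  2.28  1.75  0.78  0.73]
209 90 [0.56  0.075 0.228] None
209 105 [0.542 0.065 0.209] None
209 115 [0.532 0.06  0.194] [-0.75  1.56  2.32  1.48  2.1  -0.84]
```

Run:
```python
from h import *
for sg in (1,-1):
 for a in range(0,360,20):
  out=[]
  for th in (0,30,60,90,110,120):
    pa=np.radians(a); yaw=pa if sg>0 else pa+np.pi; t=np.radians(th)
    p=np.array([np.cos(pa),np.sin(pa),0]); r=rimlow(max(t,1.05),p); tgt=np.r_[BAY,.16]-.035*p
    x,q,_=pour(t,tgt-r+[0,0,.05*(th<60)],yaw,sg); j=ik(x,q); out.append(None if j is None else np.round(j,1).tolist())
  if out[-2]: print(sg,a,*out)
```

```text
1 220 [0.1, 0.3, 1.3, 0.0, 1.5, 2.5] [-0.2, 0.1, 1.7, 0.5, 1.0, 2.1] [-0.5, 0.2, 2.2, 1.4, 1.0, 0.9] [-0.8, 0.8, 2.4, 1.6, 1.6, -0.1] [-0.8, 1.3, 2.3, 1.5, 1.9, -0.4] [-0.8, 1.4, 2.2, 1.4, 2.1, -0.5]
1 240 [0.1, 0.3, 1.3, 0.0, 1.5, 2.2] [-0.3, 0.2, 1.6, 0.5, 1.2, 1.7] [-0.6, 0.4, 2.0, 1.1, 1.3, 0.9] [-0.8, 0.8, 2.0, 1.3, 1.6, 0.3] [-0.8, 1.1, 2.0, 1.3, 1.9, 0.0] [-0.8, 1.3, 1.9, 1.3, 2.1, -0.0]
1 260 [0.1, 0.3, 1.4, -0.0, 1.5, 1.8] [-0.3, 0.3, 1.5, 0.5, 1.4, 1.4] [-0.5, 0.5, 1.7, 1.0, 1.5, 0.9] [-0.7, 0.8, 1.7, 1.1, 1.8, 0.5] [-0.7, 1.1, 1.6, 1.2, 2.1, 0.4] [-0.7, 1.3, 1.6, 1.3, 2.2, 0.3]
1 280 [0.1, 0.3, 1.4, -0.0, 1.5, 1.5] [-0.2, 0.3, 1.4, 0.5, 1.6, 1.1] [-0.4, 0.6, 1.5, 0.8, 1.8, 0.8] [-0.6, 0.9, 1.4, 1.0, 2.1, 0.7] [-0.6, 1.2, 1.3, 1.2, 2.3, 0.6] [-0.5, 1.3, 1.3, 1.2, 2.4, 0.6]
1 300 [0.1, 0.3, 1.4, 0.0, 1.5, 1.1] [-0.2, 0.4, 1.3, 0.4, 1.8, 0.9] [-0.3, 0.7, 1.2, 0.7, 2.0, 0.7] [-0.4, 1.0, 1.1, 0.9, 2.3, 0.8] [-0.4, 1.3, 1.0, 1.2, 2.5, 0.8] [-0.4, 1.4, 1.0, 1.3, 2.6, 0.9]
-1 220 [0.1, 0.3, 1.3, -0.0, 1.5, -0.6] [-0.2, 0.1, 1.7, 0.5, 1.0, -1.1] [-0.5, 0.2, 2.2, 1.4, 1.0, -2.3] None [-0.8, 1.3, 2.3, 1.5, 1.9, 2.7] [-0.8, 1.4, 2.2, 1.4, 2.1, 2.6]
-1 260 [0.1, 0.3, 1.4, -0.0, 1.5, -1.3] [-0.3, 0.3, 1.5, 0.5, 1.4, -1.8] [-0.5, 0.5, 1.7, 1.0, 1.5, -2.3] [-0.7, 0.8, 1.7, 1.1, 1.8, -2.6] [-0.7, 1.1, 1.6, 1.2, 2.1, -2.8] [-0.7, 1.3, 1.6, 1.3, 2.2, -2.8]
-1 280 [0.1, 0.3, 1.4, -0.0, 1.5, -1.7] [-0.2, 0.3, 1.4, 0.5, 1.6, -2.0] [-0.4, 0.6, 1.5, 0.8, 1.8, -2.3] [-0.6, 0.9, 1.4, 1.0, 2.1, -2.5] [-0.6, 1.2, 1.3, 1.2, 2.3, -2.5] [-0.5, 1.3, 1.3, 1.2, 2.4, -2.5]
-1 300 [0.1, 0.3, 1.4, -0.0, 1.5, -2.0] [-0.2, 0.4, 1.3, 0.4, 1.8, -2.3] [-0.3, 0.7, 1.2, 0.7, 2.0, -2.4] [-0.4, 1.0, 1.1, 0.9, 2.3, -2.4] [-0.4, 1.3, 1.0, 1.2, 2.5, -2.3] [-0.4, 1.4, 1.0, 1.3, 2.6, -2.2]
```

Run:
```python
from h import *
q=down(np.radians(218.4)).as_quat()
set_gripper(.07)
move_to([.507,-.345,.25],q)
line_to([.507,-.345,.117],vel=.15,f_stop=15)
set_gripper(0); s=sense(); print(s["time"],s["gripper_width"],s["eef_pos"])
line_to([.507,-.345,.30],vel=.12); s=sense(); print(s["time"],s["gripper_width"],s["contact_force"],s["moment"])
pa=BY-np.pi/2; yaw=pa; p=np.array([np.cos(pa),np.sin(pa),0]); tgt=np.r_[BAY,.15]-.04*p
x,q,_=pour(0,tgt-rimlow(1.05,p)+[0,0,.06],yaw,1); print(x); move_to(x,q); s=sense(); print(s["time"],s["gripper_width"])
a=get_image("top"); b=get_image("side"); save(b,"side1.png",(180,100,420,400),2)
cv2.imwrite("pics/both1.png",np.hstack([cv2.resize(i[...,::-1],None,fx=.99,fy=.99)[90:400,130:520] for i in (a["image"],b["image"])]))
im=a["image"];hsv=cv2.cvtColor(im,cv2.COLOR_RGB2HSV).astype(int);H,S,V=hsv[...,0],hsv[...,1],hsv[...,2]
m=np.zeros(H.shape,np.uint8);m[200:290,360:460]=((H>50)&(H<85)&(S>90)&(V>25))[200:290,360:460]
v,u=np.nonzero(m);P=p2w(a,np.c_[u,v],.004)[:,:2];print("mat",len(u),P.mean(0),cv2.minEnclosingCircle(P.astype(np.float32)))
```

```text
6.2167 -0.00010053489628567306 [ 0.50702137 -0.34498203  0.1169971 ]
7.8917 0.0005453185426716443 [-0.43329877  0.06060962 -0.58217841] [0.06337637 0.0902365  0.03150059]
[0.58916952 0.11715415 0.29848265]
9.6083 0.0003602215726894778
mat 35 [ 0.44768568 -0.30463491] ((0.45498520135879517, -0.3092007040977478), 0.04162364453077316)
```

View pics/both1.png

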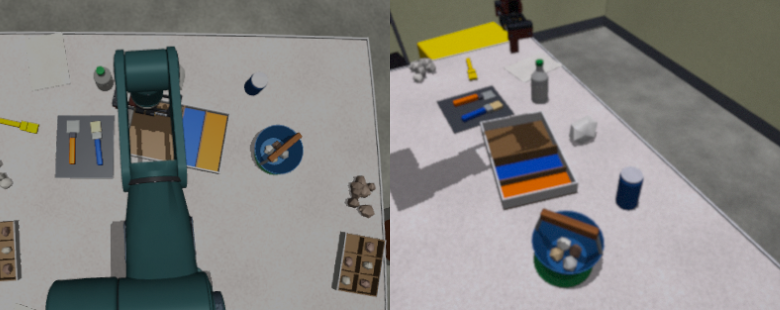

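Run:
```python
from h import *
import pickle
t=pickle.load(open("top.pkl","rb"));s=pickle.load(open("side.pkl","rb"))
def tri(a,b):
    M=[];y=[]
    for d,uv in((t,a),(s,b)):
        o=np.array(d["cam_to_world"])[:3,3]; r=p2w(d,[uv],0)[0]-o; r/=np.linalg.norm(r); A=np.eye(3)-np.outer(r,r); M.append(A); y.append(A@o)
    x=np.linalg.lstsq(np.vstack(M),np.hstack(y),rcond=None)[0]; return x.round(4), [np.abs(w2p(d,x)-uv).max().round(1) for d,uv in((t,a),(s,b))]
k=1/1.4
print("cap",tri((326*k,228*k),(395*k,215*k)))
# bar centre via colour in side
im=s["image"];hsv=cv2.cvtColor(im,cv2.COLOR_RGB2HSV).astype(int);H,S,V=[hsv[...,i] for i in range(3)]
m=np.zeros(H.shape,np.uint8);m[298:332,278:345]=((H<16)&(S>120)&(V>60))[298:332,278:345]
v,u=np.nonzero(m);r=cv2.minAreaRect(np.c_[u,v].astype(np.float32));print(len(u),r,cv2.boxPoints(r).round(1).tolist())
im=t["image"];hsv=cv2.cvtColor(im,cv2.COLOR_RGB2HSV).astype(int);H,S,V=[hsv[...,i] for i in range(3)]
m=np.zeros(H.shape,np.uint8);m[215:262,385:440]=((H<16)&(S>120)&(V>70))[215:262,385:440]
v2,u2=np.nonzero(m);r2=cv2.minAreaRect(np.c_[u2,v2].astype(np.float32));print(r2)
print("bar",tri(r2[0],r[0]))
c=np.array([.507,-.345]);a=np.radians(128.4)
P=[np.r_[c+e*.07*np.array([np.cos(a),np.sin(a)]),z] for e in(-1,1) for z in(.121,.147)]
print(w2p(s,P).round(1).tolist(), w2p(t,P).round(1).tolist())
print("scr tri",tri((287*k,338*k),(292*k,268*k)),"brush",tri((322*k,341*k),(302*k,288*k)),"box corner",tri((360*k,346*k),(312*k,298*k)),tri((507*k,288*k),(446*k,385*k)))
```

```text
cap (array([0.754 , 0.2719, 0.1649]), [np.float64(0.3), np.float64(0.3)])
437 ((312.7043762207031, 314.93792724609375), (60.061344146728516, 7.6037821769714355), 19.98310661315918) [[283.20001220703125, 308.20001220703125], [285.79998779296875, 301.1000061035156], [342.20001220703125, 321.6000061035156], [339.6000061035156, 328.79998779296875]]
((419.03204345703125, 239.0387725830078), (5.597853183746338, 39.68777084350586), 50.44033432006836)
bar (array([ 0.5083, -0.347 ,  0.1402]), [np.float64(0.2), np.float64(0.3)])
[[340.3, 330.4], [341.4, 323.4], [283.2, 309.5], [283.2, 302.5]] [[432.0, 227.1], [434.6, 226.0], [401.2, 252.8], [403.3, 252.1]]
scr tri (array([0.5053, 0.38  , 0.0156]), [np.float64(0.4), np.float64(0.4)]) brush (array([0.4995, 0.2908, 0.0126]), [np.float64(0.3), np.float64(0.3)]) box corner (array([0.4879, 0.1907, 0.0558]), [np.float64(0.9), np.float64(0.9)]) (array([ 0.6366, -0.1778,  0.0411]), [np.float64(0.2), np.float64(0.3)])
```

Run:
```python
from h import *
s=sense(); b=get_image("side"); t=get_image("top"); e=np.array(s["eef_pos"]); print(e,s["joints"],s["gripper_width"])
y=Rn.from_quat(s["ee_rot"]).as_matrix()[:,1]
print(w2p(b,[e,e-.1*y]),w2p(t,[e,e-.1*y])); 
im=b["image"][:,:,::-1].copy()
cv2.circle(im,tuple(int(v) for v in w2p(b,e)[0]),3,(255,0,255),1); cv2.imwrite("pics/side2.png",cv2.resize(im,None,fx=1.4,fy=1.4))
```

```text
[0.58943125 0.11597638 0.29845046] [ 7.95122252e-02  2.85135380e-01  1.35419927e+00 -2.61383168e-04
  1.50228684e+00  1.84063738e+00] 0.00018744400329247604
[[256.35347972 152.31343319]
 [254.86519499 120.55139909]] [[279.1903386  203.72429403]
 [279.07623564 196.43083781]]
```

View pics/side2.png

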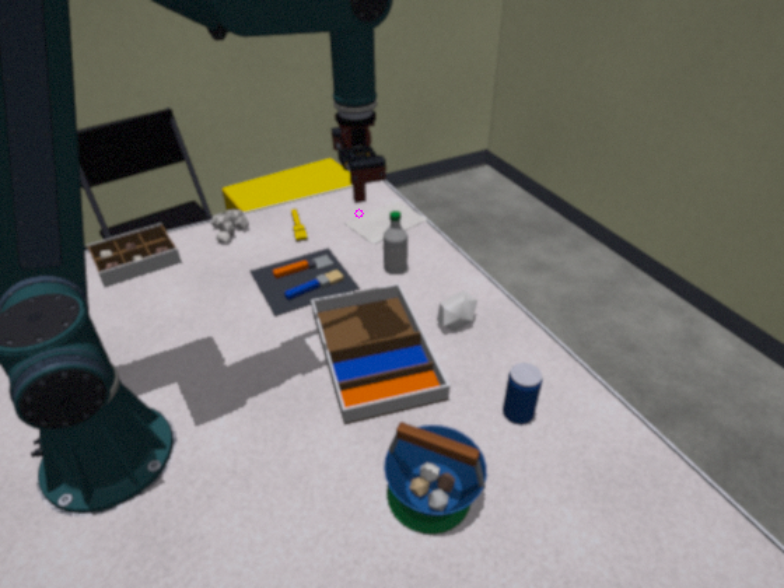

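The view shows the pan undisturbed, with its bar at about (437,443). The shut fingertips are at (360,200), but the reported TCP projects to (359,213). The real tip is therefore about 3 cm above the reported TCP, so the fingers closed over the bar. I'll touch the fixed bay floor (z = 6 mm) to measure that offset.

Run:
```python
from h import *
line_to([*BAY,.06],vel=.2)
h=line_to([*BAY,-.045],vel=.03,f_stop=4); s=sense(); print(h,s["eef_pos"],s["contact_force"],s["time"])
line_to([*BAY,.2],vel=.25)
```

```text
True [ 0.58358253  0.08767012 -0.02512121] [-0.1750388   0.29031119  5.36576525] 13.6333
```

```bash
cat >> h.py <<'E'
OFF=.031   # reported TCP lies this far beyond the real finger tips along tool y
def cmd(tip,q): return np.array(tip,float)+OFF*Rn.from_quat(q).as_matrix()[:,1]
PA=BY-np.pi/2; PV=np.array([np.cos(PA),np.sin(PA),0])
def pourcmd(th,dz=0,rz=.15,out=.04):
    t=np.radians(th); tgt=np.r_[BAY,rz]-out*PV
    x,q,_=pour(t,tgt-rimlow(max(t,1.05),PV)+[0,0,dz],PA,1); return cmd(x,q),q
E
python3 - <<'E'
from h import *
q=down(np.radians(218.4)).as_quat()
set_gripper(.07)
c=np.array([.508,-.346])
move_to(cmd([*c,.23],q),q)
line_to(cmd([*c,.115],q),vel=.15,f_stop=15)
set_gripper(0); s=sense(); print(s["time"],s["gripper_width"],s["eef_pos"])
if s["gripper_width"]>.012:
    line_to(cmd([*c,.29],q),vel=.12); hold(.2); s=sense(); print(s["time"],s["gripper_width"],s["contact_force"],s["moment"])
    if s["contact_force"][2]<-3:
        move_to(*pourcmd(0,.06)); s=sense(); print(s["time"],s["gripper_width"])
        move_to(*pourcmd(35,.03)); s=sense(); print(s["time"],s["contact_force"])
a=get_image("top"); b=get_image("side")
im=a["image"];hsv=cv2.cvtColor(im,cv2.COLOR_RGB2HSV).astype(int);H,S,V=hsv[...,0],hsv[...,1],hsv[...,2]
m=np.zeros(H.shape,np.uint8);m[200:290,360:460]=((H>40)&(H<90)&(S>90)&(V>25))[200:290,360:460]
v,u=np.nonzero(m);P=p2w(a,np.c_[u,v],.004)[:,:2]
if len(u): print("mat",len(u),P.mean(0),cv2.minEnclosingCircle(P.astype(np.float32)))
save(b,"side3.png",s=1.4)
E
```

```text
19.1917 0.020024729391298613 [ 0.50787977 -0.34615461  0.08394736]
21.0 0.019807857263204835 [ 0.04320182  0.82403464 -4.00558703] [ 0.0527835   0.17479349 -0.03149176]
22.7167 0.019760043737358072
23.3667 [-0.23313378  1.04290098 -4.37181086]
mat 1175 [ 0.49534836 -0.35345156] ((0.4969639480113983, -0.34872230887413025), 0.07403845340013504)
```

View pics/side3.png

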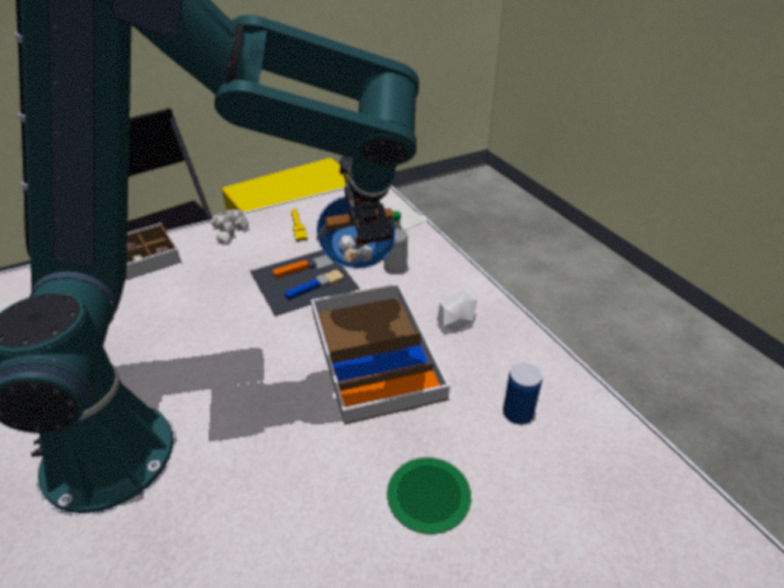

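Pan held (width 20 mm, −4 N), stones inside, mat at about (430,495) in clear view. Tilting to 60° and checking the rim position with a model overlay.

Run:
```python
from h import *
move_to(*pourcmd(60,.0)); s=sense(); b=get_image("side"); print(s["time"])
R=Rn.from_quat(s["ee_rot"]).as_matrix(); G=np.array(s["eef_pos"])-(OFF+.0187)*R[:,1]; zp=-R[:,1]
a=np.linspace(0,2*np.pi,60)
rim=G-.062*zp+.088*(np.outer(np.cos(a),R[:,0])+np.outer(np.sin(a),R[:,2]))
bar=[G+e*.07*R[:,2] for e in(-1,1)]
im=b["image"][:,:,::-1].copy()
for P in w2p(b,np.vstack([rim,bar])): cv2.circle(im,tuple(int(round(v)) for v in P),0,(255,0,255),-1)
cv2.imwrite("pics/side4.png",cv2.resize(im[100:310,180:380],None,fx=2.8,fy=2.8,interpolation=cv2.INTER_NEAREST))
print(rim[rim[:,2].argmin()],BAY)
```

```text
23.9583
[0.59099412 0.12652605 0.14938007] [0.58354695 0.08767963]
```

View pics/side4.png

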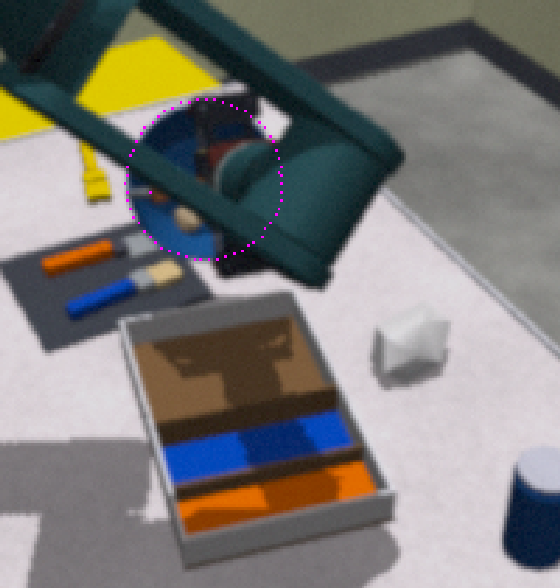

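The rim overlay (centre about (205,180)) fits the pan, so the tool-axis offset is right. Pouring.

Run:
```python
from h import *
for th in (75,84,91,98,105,112): move_to(*pourcmd(th,rz=.145)); 
hold(.4); s=sense(); print(s["time"],s["gripper_width"],s["contact_force"])
b=get_image("side"); a=get_image("top")
cv2.imwrite("pics/p5.png",np.hstack([cv2.resize(i[y:y+150,x:x+150,::-1],None,fx=2.6,fy=2.6) for i,x,y in((b["image"],190,130),(a["image"],220,150))]))
```

```text
26.0 0.019831213397306823 [ 0.22664165 -0.33881535 -2.38061423]
```

View pics/p5.png

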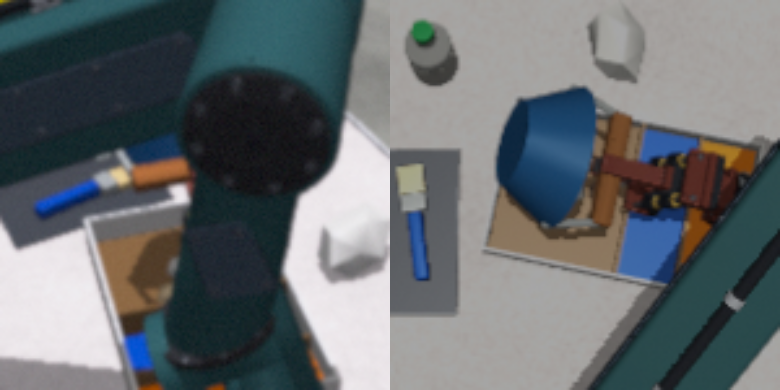

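Top view: the pan is over the bay, mouth tipped toward the slots; the weight dropped 2 N, i.e. all four stones. Return the pan upright and set it on the mat.

Run:
```python
from h import *
for th,dz in ((90,.01),(60,.02),(30,.05),(0,.06)): move_to(*pourcmd(th,dz))
q=down(np.radians(218.4)).as_quat(); c=[.498,-.349]
move_to(cmd([*c,.25],q),q); s=sense(); print(s["time"],s["contact_force"])
a=get_image("top"); b=get_image("side")
line_to(cmd([*c,.125],q),vel=.15); h=line_to(cmd([*c,.111],q),vel=.03,f_stop=3); s=sense(); print(h,s["eef_pos"][2]+OFF,s["time"])
set_gripper(.06); line_to(cmd([*c,.24],q),vel=.2); s=sense(); print(s["time"])
cv2.imwrite("pics/p6.png",np.hstack([cv2.resize(i[y:y+150,x:x+150,::-1],None,fx=2.6,fy=2.6) for i,x,y in((b["image"],200,170),(a["image"],240,160))]))
```

```text
29.975 [ 0.48192795  0.85302294 -2.42856619]
True 0.11463056426793647 31.4583
33.025
```

View pics/p6.png

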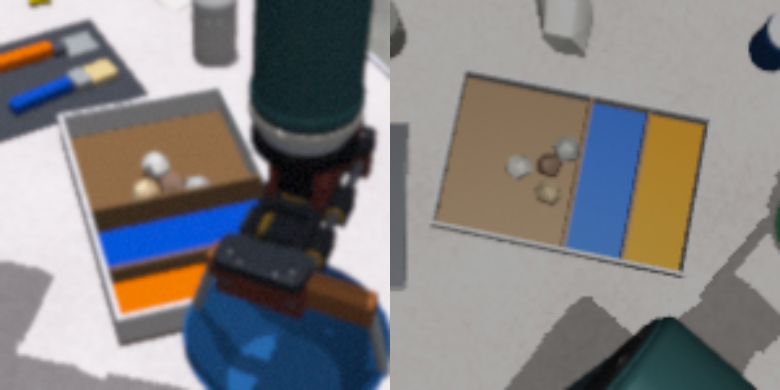

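All four stones lie in the bay (right panel, (517,165), (549,163), (568,150), (548,192)); the pan is down on the mat at the expected height. Now the tools.

```bash
cat > tools.py <<'E'
from h import *
def xfer(org,yaw,dst):
    g=np.array(org)-.002*np.array([np.cos(yaw),np.sin(yaw)]); q=down(yaw-np.pi/2).as_quat(); q2=down(BY-np.pi/2).as_quat()
    set_gripper(.055); move_to(cmd([*g,.13],q),q)
    line_to(cmd([*g,.045],q),vel=.25); print("hit",line_to(cmd([*g,.006],q),vel=.08,f_stop=8))
    z0=sense()["eef_pos"][2]+OFF; set_gripper(0); s=sense(); print("w",s["gripper_width"],z0,s["time"])
    if s["gripper_width"]<.012: return False
    line_to(cmd([*g,.13],q),vel=.2); d=np.array(dst)-.002*BX
    move_to(cmd([*d,.13],q2),q2); print("w",sense()["gripper_width"])
    line_to(cmd([*d,.04],q2),vel=.2); print("hit",line_to(cmd([*d,z0+.003],q2),vel=.04,f_stop=4), sense()["eef_pos"][2]+OFF)
    set_gripper(.034); line_to(cmd([*d,.13],q2),vel=.2); print("t",sense()["time"]); return True
E
python3 - <<'E'
from tools import *
import pickle
a=get_image("top"); b=get_image("side")
print(xfer([.528,.293],np.radians(8.9),[.557,-.041]))
E
```

```text
hit False
w 0.019937690790625833 0.0057295762923703294 37.5417
w 0.019724641849797348
hit True 0.009093147788319607
t 42.1333
True
```

Run:
```python
from tools import *
print(xfer([.530,.3845],np.radians(2),ORA+[-.002,0]))
q=down(np.radians(-60)).as_quat()
move_to(cmd([.3,.45,.25],down(np.radians(-40)).as_quat()),down(np.radians(-40)).as_quat()); print(sense()["time"])
b=get_image("side"); a=get_image("top")
cv2.imwrite("pics/p7.png",np.hstack([cv2.resize(i[y:y+220,x:x+220,::-1],None,fx=1.8,fy=1.8) for i,x,y in((b["image"],200,170),(a["image"],230,130))]))
im=a["image"];hsv=cv2.cvtColor(im,cv2.COLOR_RGB2HSV).astype(int);H,S,V=hsv[...,0],hsv[...,1],hsv[...,2]
m=np.zeros(H.shape,np.uint8);m[200:280,380:445]=((H<16)&(S>120)&(V>70))[200:280,380:445]
v,u=np.nonzero(m);P=p2w(a,np.c_[u,v],.147)[:,:2];print("bar",len(u),cv2.minAreaRect(P.astype(np.float32)*1000))
```

```text
hit False
w 0.019912719781507045 0.005614110501974044 46.0083
w 0.01992684393763025
hit True 0.009113091013225494
t 51.1583
True
53.4083
bar 211 ((498.5025329589844, -347.2725524902344), (17.584367752075195, 136.55958557128906), 38.26553726196289)
```

View pics/p7.png

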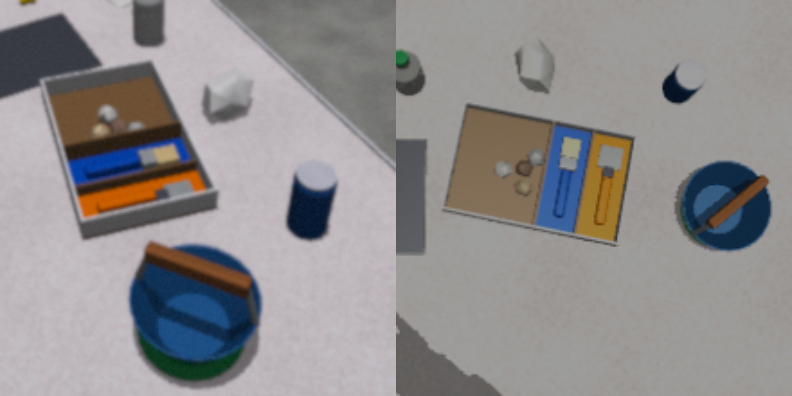

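Right panel: the brush at (567,178) lies in the blue slot, the scraper at (606,185) in the orange slot, and the stones at about (522,168) are in the bay. The pan is upright on its mat at (725,205), and the bystanders are in place. Handing in.

```bash
python3 -c "
from station import *
job_done(); print(sense()['time'])"
```

```text
the job is handed in; nothing more can be done
the job is handed in; nothing more can be done
```

The job is handed in, at about 53.5 s of the 72 s allowed. The last pictures show everything in place, but `job_done` reports no verdict.

- **Stones:** all four went from the pan into the big bay. The weight on the tool dropped by about 2 N, and the pictures show all four there.
- **Pan:** it stands upright on the green mat, and its bar measured within about 3 mm of the mat's centre.
- **Tools:** the brush lies flat in the blue slot and the scraper flat in the orange one. I judged this by eye from both camera views.
- **Bystanders and robot:** the bottle, can and large stone look unmoved. The gripper is open and clear of everything.

**Failed or disagreed:**
- **Missed first grasp:** the fingers closed over the pan's bar because the real fingertips sit about 31 mm short of the reported TCP. I measured this by touching the bay floor, corrected for it, and a rim overlay confirmed it before pouring. The pan was not disturbed.
- **Box centre:** two estimates differed by about 7 mm along x. I used a value close to the one from the slot colours, shifted 2 mm. Both tools went in cleanly and look centred.

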